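Cover the battery housing and hold it up on the cam lift

ROBOT

A 7-joint arm with a two-finger parallel gripper is mounted at the origin on the work surface. World frame = base frame: x ahead of the robot, y to its left, z up, the work surface at z = 0. Lengths are in m, angles in rad, forces in N, time in s.
With the tool pointing down it reaches from about 0.425 to 0.875 m from the base axis. Payload 8.4 kg.
Tool frame: the origin (TCP) lies midway between the tips of the shut fingers; the grasp point (between the pads) lies 19 mm behind it; z points along the fingers, y is the line along which they close (so a half turn about z gives the same grasp; the last joint's range is limited). The gripper opens to 87 mm and grips with 3 to 60 N. Pads are 19 mm wide; open, the fingers measure 117 mm over their backs; the gripper's body (75 mm by 190 mm) begins 51 mm behind the grasp point.
Start: joints at [-1.426, 0.333, 0.04, 1.465, -0.013, 1.343, -0.059], TCP at [0.157, 0.631, 0.199] pointing down, gripper open.
Joint ranges: [-2.58, 2.58], [-0.38, 2.09], [-1.3, 1.39], [0.25, 2.4], [-1.5, 4.64], [0.08, 2.09], [-2.65, 2.65]. Speed limits (rad/s): [2.22, 2.22, 2.79, 2.79, 3.14, 3.14, 3.14].

INTERFACE

Orientations are given as a unit quaternion [w, x, y, z].
In Python, from workcell import env gives the robot as it stands.
- The arm moves only by the tool jog_arm, never from a script. Its argument "steps" is a list of rows, each an object of numbers: "x", "y", "z": the shift along the tool's x, y, z in mm; "turn": the turn about the tool's z in rad. A call has 1 to 10 rows; each row shifts and turns the commanded pose from where the row before left it, along the tool's axes as they then stand; what a row does not reach is not made up. A row lasts 1/10 s, in which the tool goes at most 50 mm and 8.59 degrees, less where a joint would pass 70% of its speed; a pose out of reach is approached as far as the arm can. A call with a gripper value outside its range is refused whole. "gripper" is the closure, from 0 (fully open) to 1 (shut), set as the call begins (left out, the last holds). The fingers move at their own pace and stop on an object; "grip_force" is the grip in N (left out, the last holds). Time passes only in rows, so rows that do not move let the fingers close. It gives the time, the measured TCP pose, the force, the opening and the grip force at its end, in the units of the state.
- env.sense(): the state, without advancing time (a new reading comes with each control period).
- env.read_camera(name): name is "scene" or "top" or "wrist"; returns (picture, depth): 384x512x3 uint8, red, green, blue; 384x512 float32, m along the optical axis (not along the pixel's ray), 0 where there is no reading.
- env.camera_info(name): a dict with "fovy" (degrees; the focal length in pixels is half the picture's height over the tangent of half this angle, whatever the lens; pixels are square), "cx", "cy" (the principal point, pixels), "R" (3x3) and "t" (3): a world point X has camera coordinates R X + t. Camera axes: x right, y down, z forward; pixel columns grow to the right and rows downward; lengths in m; the calibration is good to about 2 mm. A picture is of the moment at which its call begins: read the wrist's pose just before it. camera_info takes no time and is no camera call; for the wrist camera it gives the pose at the moment of the call.
- env.close_job(): hands the job in; it is judged then, once.
The state is a dict: "t": time; "joints": joint angles; "qvel": joint speeds; "effort": joint torques, N m; "position": TCP position; "tcp_rot": TCP orientation; "ft_force": force on the tool from outside, world axes, zero at the start; "ft_torque": the same for the moment, N m; "gripper_width": opening from 0.0 (shut) to 1.0 (fully open); "grip_force": force on a finger pad.
Only numpy, scipy, OpenCV 4.12 (cv2) and the standard library are available. Lean on these libraries where they do the work, as an engineer would, in place of code of your own. Each camera call takes 0.05 s, during which the arm holds its last target. There are 200 camera calls.

TASK

Gently set the larger round cover onto the open battery housing on the lift fixture, so that it sits seated and level on the rim, and let go of it. Then swing the fixture's cam lever up by its black handle until the lift table is at its highest point, with the lever standing straight up, and finish while holding it there against its return spring, the cover still seated. Leave the other things on the bench where they are.

Things in the scene. Friction and masses are not known exactly. Their poses are not given: they have to be found in the camera images.
- cover: Larger of two loose round covers: aluminium disc 88 mm across, 5 mm thick, over a grey spigot 69 mm across, 8 mm deep, with a black cylindrical knob 20 mm across on its centre. 0.14 kg. Origin: centre of the spigot's underside, z up; disc 8 to 13, knob 13 to 44 mm above it. Seated: origin 8 mm below the rim plane. Starts on the bench left or right of the fixture, the small cover on the other side.
- small_cover: A smaller cover of the same make that does not fit the housing: disc 58 mm across, same knob. Leave it. Origin: centre of its underside.
- housing_rim (a point): Centre of the mouth, in the rim plane, of the black round battery housing fixed on the lift table: 84 mm outside, 76 mm inside, 45 mm tall, seven steel-ended cells inside 15 mm below the rim (the spigot clears them). Moves with the table: 126 mm above the bench lowered, 140 mm at the highest.
- fixture: Cam-lift fixture, fixed on the bench: aluminium base 140 x 240 x 14 mm (x -70 to 70, y -110 to 130), bearing blocks, guide posts, camshaft along y 40 mm above the bench. Origin: on the bench under the housing's centre, z up; y runs along the shaft to the lever; x is the horizontal way the lever's top moves as it swings up. Lift table 124 x 128 mm, its top at 81 mm lowered.
- cam_handle: Cam lever: steel rod 11 mm thick with a black cross grip (24 mm across, 30 mm long along y) at its end. Origin on the shaft axis, 40 mm above the bench over the fixture's origin; z along the lever, y along the shaft; the rod stands at y = 110 mm. At joint value q it leans 1.3 - q rad from upright to the fixture's -x side; it rests low there.
- handle_grip (a point): Centre of the black cross grip at the lever's end: y = 110 mm, z = 118 mm in cam_handle. Its flat ends face along y, 30 mm apart, so it can be pinched along y from above and turns between the fingers. About 72 mm above the bench at rest, 158 mm with the lever upright. A push of 2 to 4 N at the grip moves it.
- cam (a joint): Angle of the cam lever in rad: 0 at rest, grows as the lever swings up and over. The highest lift is at 1.3 (lever straight up); beyond it, to the stop at 1.9, the table sinks again. A return spring pulls it back to 0 whenever it is let go.
- lift (a joint): Rise of the lift table in m: 0 lowered, 0.014 at the highest point; driven by the cam.
- strip_roll: Bystander: flat roll of nickel strip, ring 64 mm across, 10 mm tall. Origin under its centre.
- spare_cell: Bystander: green battery cell standing upright, 21 mm across, 70 mm tall. Origin under its centre.
- caliper: Bystander: caliper lying flat, about 180 mm long. Origin on its underside.
- pliers: Bystander: blue-handled pliers lying flat, about 150 mm long. Origin on the underside.
- screw_tray: Bystander: open grey tray 90 x 120 x 28 mm. Origin under its centre.
Not all that is in view belongs to the job. What is shaped like the cover but orange or yellow is not meant.

How it is judged:
By the outcome, as a careful person would: the job done as asked, in the order asked, and still so for the second after the job is handed in, while the arm keeps its last pose, push and grip.
It also fails if it takes over 58 s, if anything falls off the work surface, if the arm or the gripper's body presses on something with over 40 N, if the wrist force passes 120 N, or if a joint passes its speed limit or range.

## Working session

There is one attempt and no reset: what is moved stays moved. The work goes in short steps, Python scripts to look and compute and a tool call to move; the robot and the scene stay as the last step left them, time stands still between calls to the robot, and variables do not carry over. Pictures are saved under pics/ and viewed, at most 10 in all, crops included, and the job is handed in when it is done.

Besides the shell and the picture viewer there is one more tool, called after ">>>" as a command line: name --argument value ..., lists and objects as JSON in quotes. jog_arm: Moves the arm, as the interface text tells. Its arguments: {"type":"object","properties":{"steps":{"type":"array","items":{"type":"object","properties":{"x":{"type":"number"},"y":{"type":"number"},"z":{"type":"number"},"turn":{"type":"number"}}}},"gripper":{"type":"number"},"grip_force":{"type":"number"}},"required":["steps"]}

```bash
mkdir -p pics
cat > h.py <<'E'
from workcell import env
import numpy as np, cv2
def snap(n,f):
    i=env.camera_info(n); p,d=env.read_camera(n)
    cv2.imwrite(f'pics/{f}.png',p[:,:,::-1]); np.savez(f'{f}.npz',p=p,d=d,R=i['R'],t=i['t'],c=[i['fovy'],i['cx'],i['cy']])
    return p,d,i
def load(f):
    z=np.load(f'{f}.npz'); return z['p'],z['d'],dict(R=z['R'],t=z['t'],fovy=z['c'][0],cx=z['c'][1],cy=z['c'][2])
def ray(i,u,v):
    f=192/np.tan(np.radians(i['fovy'])/2); R=np.array(i['R']);t=np.array(i['t'])
    return -R.T@t, R.T@np.array([(u-i['cx'])/f,(v-i['cy'])/f,1])
def plane(i,u,v,z):
    o,r=ray(i,u,v); return o+r*(z-o[2])/r[2]
def deep(i,d,u,v):
    o,r=ray(i,u,v); return o+r*d[int(v),int(u)]
def proj(i,X):
    f=192/np.tan(np.radians(i['fovy'])/2); c=np.array(i['R'])@np.array(X)+np.array(i['t'])
    return f*c[0]/c[2]+i['cx'], f*c[1]/c[2]+i['cy']
E
python3 - <<'E'
from h import *
for n in('scene','top'):
    p,d,i=snap(n,n+'0'); print(n,i['fovy'],(-np.array(i['R']).T@i['t']).round(3))
a=cv2.imread('pics/scene0.png');b=cv2.imread('pics/top0.png')
s=env.sense();print(s['t'],s['position'],s['tcp_rot'],s['ft_force'])
E
```

```text
scene 52.43089357825626 [ 0.957 -0.253  1.002]
top 55.21961467750631 [0.369 0.084 1.343]
0.1 [0.15683839 0.6303135  0.19844783] [-3.04817981e-05  1.21613570e-01  9.92577240e-01 -7.49498870e-04] [-0.0625443   0.09085224 -0.2483742 ]
```

View pics/scene0.png

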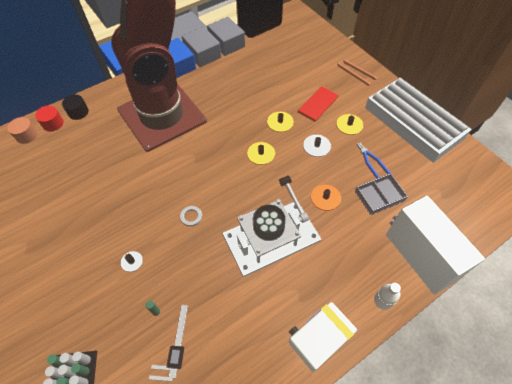

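View pics/top0.png

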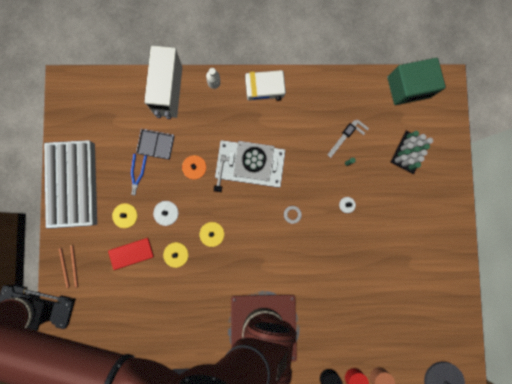

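The scene view shows a robot facing the bench. Candidates for the cover:
- White disc: scene (317,146), top (166,213).
- Smaller white disc: scene (131,261), top (347,205).
- Yellow discs: scene (281,122), (261,153), (350,125).
- Orange disc: scene (326,197), top (194,167).

I choose the larger white disc. The housing is at scene (268,222), top (254,159), and the lever grip is at scene (286,181), top (218,188).

Run:
```python
from h import *
P,D,I=load('top0'); Ps,Ds,Is=load('scene0')
def tri(a,b):
    o1,r1=ray(I,*a);o2,r2=ray(Is,*b)
    s=np.linalg.lstsq(np.c_[r1,-r2],o2-o1,rcond=None)[0]
    A=o1+s[0]*r1;B=o2+s[1]*r2; return ((A+B)/2).round(4),np.linalg.norm(A-B).round(4)
def blob(p,f,u,v,r):
    h=cv2.cvtColor(p,cv2.COLOR_RGB2HSV).astype(int); m=f(h).astype(np.uint8)
    w=np.zeros_like(m);w[v-r:v+r+1,u-r:u+r+1]=m[v-r:v+r+1,u-r:u+r+1]
    c=max(cv2.findContours(w,0,2)[0],key=cv2.contourArea); 
    return cv2.fitEllipse(c) 
white=lambda h:(h[...,1]<50)&(h[...,2]>150)
dark=lambda h:h[...,2]<60
a=blob(P,white,166,213,18);b=blob(Ps,white,317,146,20);print(a,b,'disc',tri(a[0],b[0]), [plane(x,*y[0],.013).round(4) for x,y in((I,a),(Is,b))])
a=blob(P,white,347,205,14);b=blob(Ps,white,131,261,16);print('small',tri(a[0],b[0]),a[1],b[1])
a=blob(P,dark,254,159,20);b=blob(Ps,dark,268,222,24);print(a,b,'rim',tri(a[0],b[0]),[plane(x,*y[0],.126).round(4) for x,y in((I,a),(Is,b))])
a=blob(P,dark,218,188,6);b=blob(Ps,dark,286,181,9);print(a,b,'grip',tri(a[0],b[0]))
for u,v in((166,206),(347,199),(254,159),(218,188)): print(deep(I,D,u,v).round(3))
A=cv2.resize(cv2.cvtColor(P[130:260,110:300],cv2.COLOR_RGB2BGR),None,fx=4,fy=4,interpolation=2)
cv2.imwrite('pics/c1.png',A)
```

```text
((165.42007446289062, 212.80020141601562), (24.01152801513672, 24.512720108032227), 70.18191528320312) ((316.55828857421875, 145.19915771484375), (21.316423416137695, 26.689502716064453), 96.39578247070312) disc (array([0.4144, 0.3449, 0.0128]), np.float64(0.0)) [array([0.4144, 0.3449, 0.013 ]), array([0.4145, 0.3448, 0.013 ])]
small (array([ 0.4344, -0.315 ,  0.0112]), np.float64(0.0003)) (15.236674308776855, 15.6693696975708) (18.430034637451172, 21.99928855895996)Traceback (most recent call last):
  File "<stdin>", line 16, in <module>
  File "<stdin>", line 11, in blob
cv2.error: OpenCV(4.12.0) /io/opencv/modules/imgproc/src/shapedescr.cpp:361: error: (-201:Incorrect size of input array) There should be at least 5 points to fit the ellipse in function 'fitEllipseNoDirect'
```

```bash
cat >> h.py <<'E'
def blob(p,f,u,v,r):
    h=cv2.cvtColor(p,cv2.COLOR_RGB2HSV).astype(int); m=f(h).astype(np.uint8)
    w=np.zeros_like(m);w[v-r:v+r+1,u-r:u+r+1]=m[v-r:v+r+1,u-r:u+r+1]
    c=cv2.convexHull(np.vstack([k for k in cv2.findContours(w,0,2)[0] if len(k)>=2])); 
    return cv2.minEnclosingCircle(c) 
white=lambda h:(h[...,1]<50)&(h[...,2]>150)
dark=lambda h:h[...,2]<70
def tri2(I,a,Is,b):
    o1,r1=ray(I,*a);o2,r2=ray(Is,*b)
    s=np.linalg.lstsq(np.c_[r1,-r2],o2-o1,rcond=None)[0]
    A=o1+s[0]*r1;B=o2+s[1]*r2; return ((A+B)/2).round(4),np.linalg.norm(A-B).round(4)
E
python3 - <<'E'
from h import *
P,D,I=load('top0'); Ps,Ds,Is=load('scene0')
for n,a,ra,b,rb in (('rim',(254,159),17,(268,222),19),('grip',(218,188),6,(286,181),9)):
    a=blob(P,dark,*a,ra);b=blob(Ps,dark,*b,rb);print(n,a,b,tri2(I,a[0],Is,b[0]),plane(I,*a[0],.126 if n=='rim' else .072).round(4))
for u,v in((166,206),(347,199),(254,159),(218,188)): print(deep(I,D,u,v).round(3))
A=cv2.resize(cv2.cvtColor(P[130:260,110:300],cv2.COLOR_RGB2BGR),None,fx=4,fy=4,interpolation=2)
cv2.imwrite('pics/c1.png',A)
# R of tcp
from scipy.spatial.transform import Rotation as Ro
q=env.sense()['tcp_rot'];print(Ro.from_quat([q[1],q[2],q[3],q[0]]).as_matrix().round(3))
E
```

```text
rim ((253.5, 159.0), 12.298474311828613) ((268.701416015625, 222.1184844970703), 16.96714210510254) (array([0.5901, 0.0284, 0.106 ]), np.float64(0.0006)) [0.5867 0.0295 0.126 ]
grip ((217.5, 188.0), 4.031229019165039) ((285.0, 181.5), 4.272101879119873) (array([0.4959, 0.1538, 0.0694]), np.float64(0.0005)) [0.4958 0.1539 0.072 ]
[0.439 0.343 0.014]
[ 0.455 -0.316  0.013]
[0.589 0.027 0.112]
[0.495 0.152 0.078]
[[-0.97   0.241 -0.   ]
 [ 0.241  0.97  -0.001]
 [-0.    -0.001 -1.   ]]
```

View pics/c1.png

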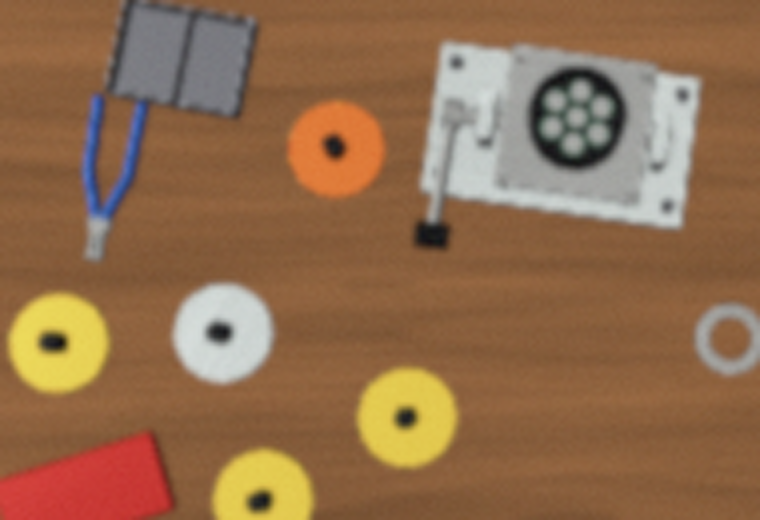

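The crop shows the larger white disc with its black knob at crop (223,332). It is clearly aluminium, unlike the yellow and orange ones. The lever grip is at crop (432,235) and the housing at (577,118). Next is the approach.

>>> jog_arm --steps '[{"turn": -0.11},{"x": -25,"y": -20},{"x": -25,"y": -20},{"x": -25,"y": -20},{"x": -25,"y": -20},{"x": -25,"y": -20},{"x": -25,"y": -20},{"x": -25,"y": -20},{"x": -25,"y": -20},{"x": -25,"y": -20}]' --gripper 0

```text
schema error: expected keys x, y, z, turn
```

>>> jog_arm --steps '[{"x": -23,"y": -23},{"x": -23,"y": -23},{"x": -22,"y": -22},{"z": 0},{"z": 0}]'

```text
schema error: expected keys x, y, z, turn
```

```bash
cat >> h.py <<'E'
from scipy.spatial.transform import Rotation as Ro
def tcp():
    s=env.sense();q=s['tcp_rot'];return np.array(s['position']),Ro.from_quat([q[1],q[2],q[3],q[0]]).as_matrix(),s
E
python3 - <<'E'
from h import *
p,R,s=tcp();print(s['t'],p.round(4),R.round(3),np.round(s['joints'],2))
P,D,i=snap('wrist','w1')
print(R.T@(-np.array(i['R']).T@i['t']-p),proj(i,[.4144,.3449,.013]),proj(i,[.588,.029,.126]))
E
```

```text
0.1 [0.1568 0.6303 0.1984] [[-0.97   0.241 -0.   ]
 [ 0.241  0.97  -0.001]
 [-0.    -0.001 -1.   ]] [-1.43  0.33  0.04  1.47 -0.01  1.34 -0.06]
[ 8.39673854e-02 -1.76653573e-04 -1.86059680e-01] (np.float64(129.79025997152422), np.float64(351.39258505214525)) (np.float64(-47.93509575762408), np.float64(533.3704543638597))
```

View pics/w1.png

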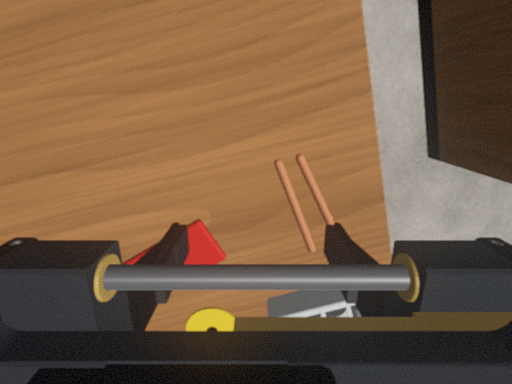

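The move was refused because each row needs all four keys, so this wrist picture is from the start pose: rods at (300,200), a yellow decoy at (210,322) and the fingers in the lower half.

>>> jog_arm --steps '[{"x": 0,"y": 0,"z": 0,"turn": -0.11},{"x": -25,"y": -20,"z": 0,"turn": 0},{"x": -25,"y": -20,"z": 0,"turn": 0},{"x": -25,"y": -20,"z": 0,"turn": 0},{"x": -25,"y": -20,"z": 0,"turn": 0},{"x": -25,"y": -20,"z": 0,"turn": 0},{"x": -25,"y": -20,"z": 0,"turn": 0},{"x": -25,"y": -20,"z": 0,"turn": 0},{"x": -25,"y": -20,"z": 0,"turn": 0},{"x": -25,"y": -20,"z": 0,"turn": 0}]' --gripper 0

```text
t: 1.15
position: [0.3566, 0.4212, 0.1991]
tcp_rot: [-0.0, 0.067, 0.998, -0.0]
ft_force: [0.5, 0.3, 0.0]
gripper_width: 1.0
grip_force: 0.0
```

>>> jog_arm --steps '[{"x": -23,"y": -23,"z": 0,"turn": 0},{"x": -23,"y": -23,"z": 0,"turn": 0},{"x": -22,"y": -22,"z": 0,"turn": 0},{"x": 0,"y": 0,"z": 0,"turn": 0},{"x": 0,"y": 0,"z": 0,"turn": 0}]'

```text
t: 1.65
position: [0.4144, 0.3454, 0.1992]
tcp_rot: [-0.0, 0.068, 0.998, 0.0]
ft_force: [0.0, 0.6, 0.7]
gripper_width: 1.002
grip_force: 0.0
```

Run:
```python
from h import *
p,R,s=tcp();print(s['t'],p.round(4),R.round(3),np.round(s['joints'],2))
P,D,i=snap('wrist','w2')
u,v=proj(i,[.4144,.3449,.013]);print(u,v)
```

```text
1.65 [0.4144 0.3454 0.1992] [[-0.991  0.135 -0.   ]
 [ 0.135  0.991  0.   ]
 [ 0.     0.    -1.   ]] [-1.01  0.11  0.25  1.75 -0.03  1.29  0.68]
255.85730413003918 167.35458656818298
```

View pics/w2.png

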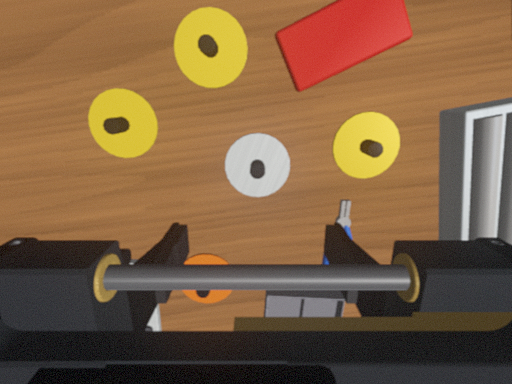

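The white cover sits at (257,165) with its knob at (258,169), right ahead of the open fingers. I'll refine its position.

Run:
```python
from h import *
P,D,i=load('w2')
h=cv2.cvtColor(P,cv2.COLOR_RGB2HSV); m=((h[...,1]<40)&(h[...,2]>130)).astype(np.uint8)
w=np.zeros_like(m);w[125:205,215:300]=m[125:205,215:300]
c=max(cv2.findContours(w,0,2)[0],key=cv2.contourArea);e=cv2.fitEllipse(c);print(e,plane(i,*e[0],.013).round(4),'depth',deep(i,D,257,140).round(4),deep(i,D,258,173).round(4))
k=blob(P,dark,257,169,12);print(k)
kk=np.argwhere((h[...,2]<70)[150:190,240:275]); pts=np.array([deep(i,D,x+240,y+150) for y,x in kk]); t=pts[pts[:,2]>.038]; print(len(t),t.mean(0).round(4),t.min(0).round(4),t.max(0).round(4))
T,_,It=load('top0'); print(tri2(It,(165.42,212.8),i,e[0]))
```

```text
((257.01190185546875, 164.5480194091797), (62.96660614013672, 64.337158203125), 88.8445816040039) [0.4108 0.347  0.013 ] depth [0.3782 0.3514 0.0128] [0.4152 0.3475 0.043 ]
((257.0, 168.6666717529297), 7.9233479499816895)
15 [0.4133 0.3444 0.0435] [0.4035 0.3391 0.0401] [0.4196 0.354  0.046 ]
(array([ 0.4143,  0.3471, -0.0007]), np.float64(0.0014))
```

>>> jog_arm --steps '[{"x": 2,"y": 0,"z": 20,"turn": 0},{"x": 0,"y": 0,"z": 25,"turn": 0},{"x": 0,"y": 0,"z": 25,"turn": 0},{"x": 0,"y": 0,"z": 25,"turn": 0},{"x": 0,"y": 0,"z": 25,"turn": 0},{"x": 0,"y": 0,"z": 25,"turn": 0},{"x": 0,"y": 0,"z": 20,"turn": 0},{"x": 0,"y": 0,"z": 10,"turn": 0},{"x": 0,"y": 0,"z": 6,"turn": 0},{"x": 0,"y": 0,"z": 0,"turn": 0}]'

```text
t: 2.7
position: [0.4118, 0.3465, 0.018]
tcp_rot: [-0.0, 0.066, 0.998, -0.0]
ft_force: [0.4, -0.2, 0.5]
gripper_width: 0.998
grip_force: 0.0
```

>>> jog_arm --steps '[{"x": 0,"y": 0,"z": 0,"turn": 0},{"x": 0,"y": 0,"z": 0,"turn": 0},{"x": 0,"y": 0,"z": 0,"turn": 0},{"x": 0,"y": 0,"z": 0,"turn": 0},{"x": 0,"y": 0,"z": 0,"turn": 0},{"x": 0,"y": 0,"z": 0,"turn": 0},{"x": 0,"y": 0,"z": 0,"turn": 0},{"x": 0,"y": 0,"z": 0,"turn": 0},{"x": 0,"y": 0,"z": 0,"turn": 0},{"x": 0,"y": 0,"z": 0,"turn": 0}]' --gripper 1 --grip_force 20

```text
t: 3.7
position: [0.4122, 0.3462, 0.0182]
tcp_rot: [-0.0, 0.067, 0.998, 0.0]
ft_force: [0.5, -0.4, -0.0]
gripper_width: 0.207
grip_force: 20.0
```

>>> jog_arm --steps '[{"x": 0,"y": 0,"z": -5,"turn": 0},{"x": 0,"y": 0,"z": -15,"turn": 0},{"x": 0,"y": 0,"z": -25,"turn": 0},{"x": 0,"y": 0,"z": -30,"turn": 0},{"x": 0,"y": 0,"z": -30,"turn": 0},{"x": 0,"y": 0,"z": -30,"turn": 0},{"x": 0,"y": 0,"z": -30,"turn": 0},{"x": 0,"y": 0,"z": -30,"turn": 0},{"x": 0,"y": 0,"z": -25,"turn": 0},{"x": 0,"y": 0,"z": -15,"turn": 0}]'

```text
t: 4.7
position: [0.4126, 0.3464, 0.2556]
tcp_rot: [0.001, 0.067, 0.998, 0.001]
ft_force: [0.8, 0.5, -2.1]
gripper_width: 0.207
grip_force: 20.0
```

>>> jog_arm --steps '[{"x": -15,"y": -15,"z": 0,"turn": 0},{"x": -25,"y": -27,"z": 0,"turn": 0},{"x": -25,"y": -27,"z": 0,"turn": 0},{"x": -25,"y": -27,"z": 0,"turn": 0},{"x": -25,"y": -27,"z": 0,"turn": 0},{"x": -25,"y": -27,"z": 0,"turn": 0},{"x": -25,"y": -27,"z": 0,"turn": 0},{"x": -25,"y": -27,"z": 0,"turn": 0},{"x": -25,"y": -27,"z": 0,"turn": 0},{"x": -25,"y": -27,"z": 0,"turn": 0}]'

```text
t: 5.7
position: [0.616, 0.0572, 0.2527]
tcp_rot: [-0.001, 0.067, 0.998, -0.0]
ft_force: [-0.2, 0.4, -1.1]
gripper_width: 0.2
grip_force: 20.0
```

>>> jog_arm --steps '[{"x": -17,"y": -20,"z": 0,"turn": 0},{"x": -10,"y": -12,"z": 0,"turn": 0},{"x": 0,"y": 0,"z": 0,"turn": 0},{"x": 0,"y": 0,"z": 0,"turn": 0}]'

```text
t: 6.1
position: [0.6377, 0.0241, 0.2529]
tcp_rot: [-0.001, 0.067, 0.998, 0.0]
ft_force: [-0.1, -0.3, -1.9]
gripper_width: 0.205
grip_force: 20.0
```

Run:
```python
from h import *
p,R,s=tcp();print(s['t'],p.round(4),R.round(3),np.round(s['joints'],2),s['ft_force'])
P,D,i=snap('wrist','w3')
print(proj(i,[.588,.029,.126]))
```

```text
6.1 [0.6377 0.0241 0.2529] [[-0.991  0.133 -0.001]
 [ 0.133  0.991  0.   ]
 [ 0.001  0.    -1.   ]] [-0.53  0.31  0.55  1.44 -0.16  1.44  1.46] [-0.08920904 -0.25207177 -1.92102248]
(np.float64(254.5513524137232), np.float64(134.91660265764057))
```

View pics/w3.png

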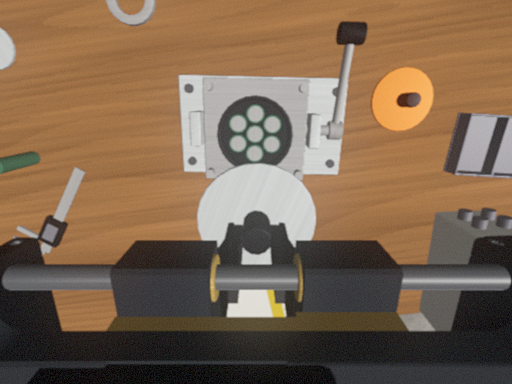

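The housing is at (255,134), its base edges square with the image, so the tool is aligned with the fixture. The held cover is at (257,218), level, and the lever grip is at (352,33).

Run:
```python
from h import *
from scipy.optimize import least_squares
P,D,i=load('w3'); p=np.array([.6377,.0241,.2529]); R=np.array([[-.991,.133,0],[.133,.991,0],[0,0,-1]])
h=cv2.cvtColor(P,cv2.COLOR_RGB2HSV).astype(int)
m=(h[...,2]<75).astype(np.uint8); w=np.zeros_like(m); w[90:166,212:298]=m[90:166,212:298]
c=cv2.convexHull(np.vstack([k for k in cv2.findContours(w,0,1)[0] if len(k)>20])).reshape(-1,2)
c=c[c[:,1]<158]
def fit(X,r):
    g=lambda q:np.hypot(X[:,0]-q[0],X[:,1]-q[1])-(q[2] if r is None else r)
    s=least_squares(g,[*X[:,:2].mean(0),.04] if r is None else X[:,:2].mean(0),loss='soft_l1',f_scale=.001);return s.x.round(4),np.abs(s.fun).mean().round(4)
print(len(c),'bbox',c.min(0),c.max(0))
X=np.array([plane(i,u,v,.126) for u,v in c]);print('rim',fit(X,None),fit(X,.042))
# rim depth check
print('rim z',[deep(i,D,u,v)[2].round(3) for u,v in((255,98),(219,130),(291,130),(255,134),(228,105))])
# disc top edge
m=((h[...,1]<45)&(h[...,2]>150)).astype(np.uint8)
E=[]
for u in list(range(215,300,4)):
    col=D[150:225,u]; r=np.where(np.array([abs(deep(i,D,u,v)[2]-.248)<.02 for v in range(150,225)]))[0]
    if len(r): E.append((u,150+r[0]))
E=np.array(E); print(E[::4].tolist())
print('disc z',deep(i,D,230,200).round(4),deep(i,D,285,200).round(4),deep(i,D,257,172).round(4))
X=np.array([plane(i,u,v,p[2]-.005) for u,v in E]);a=fit(X,.044);print('disc',a,fit(X,None),'rel tcp tool',(R.T@np.r_[a[0]-p[:2],0]).round(4))
g=blob(P,dark,352,33,17);T,_,It=load('top0');print('grip',g,plane(i,*g[0],.072).round(4),tri2(It,(217.5,188),i,g[0]),deep(i,D,*g[0]).round(4))
```

```text
24 bbox [218  97] [290 155]
rim (array([0.5878, 0.0289, 0.0398]), np.float64(0.0002)) (array([0.5903, 0.0282]), np.float64(0.0013))
rim z [np.float64(0.126), np.float64(0.126), np.float64(0.126), np.float64(0.11), np.float64(0.081)]
[[215, 179], [231, 168], [247, 163], [263, 163], [279, 167], [295, 176]]
disc z [0.618  0.0078 0.2494] [0.6234 0.0468 0.2492] [0.6006 0.0296 0.248 ]
disc (array([0.6376, 0.0241]), np.float64(0.0002)) (array([0.6364, 0.0243, 0.0429]), np.float64(0.0002)) rel tcp tool [ 0.0001 -0.      0.    ]
grip ((351.5, 33.0), 16.800395965576172) [0.4927 0.1557 0.072 ] (array([0.4945, 0.1531, 0.081 ]), np.float64(0.0009)) [0.4948 0.1516 0.0845]
```

>>> jog_arm --steps '[{"x": 10,"y": 0,"z": 0,"turn": 0},{"x": 20,"y": -2,"z": 0,"turn": 0},{"x": 15,"y": 0,"z": 0,"turn": 0},{"x": 5,"y": 0,"z": 15,"turn": 0},{"x": 0,"y": 0,"z": 20,"turn": 0},{"x": 0,"y": 0,"z": 20,"turn": 0},{"x": 0,"y": 0,"z": 20,"turn": 0},{"x": 0,"y": 0,"z": 15,"turn": 0},{"x": 0,"y": 0,"z": 10,"turn": 0},{"x": 0,"y": 0,"z": 0,"turn": 0}]'

```text
t: 7.15
position: [0.5873, 0.0283, 0.1522]
tcp_rot: [-0.001, 0.066, 0.998, -0.0]
ft_force: [-0.0, 0.1, -0.7]
gripper_width: 0.202
grip_force: 20.0
```

>>> jog_arm --steps '[{"x": 0,"y": 0,"z": 2,"turn": 0},{"x": 0,"y": 0,"z": 2,"turn": 0},{"x": 0,"y": 0,"z": 2,"turn": 0},{"x": 0,"y": 0,"z": 2,"turn": 0},{"x": 0,"y": 0,"z": 2,"turn": 0},{"x": 0,"y": 0,"z": 0,"turn": 0}]'

```text
t: 7.75
position: [0.5882, 0.0277, 0.143]
tcp_rot: [-0.0, 0.067, 0.998, -0.0]
ft_force: [0.8, 0.2, -1.3]
gripper_width: 0.205
grip_force: 20.0
```

>>> jog_arm --steps '[{"x": 0,"y": 1,"z": 1,"turn": 0},{"x": 0,"y": 0,"z": 1,"turn": 0},{"x": 0,"y": 0,"z": 1,"turn": 0},{"x": 0,"y": 0,"z": 1,"turn": 0},{"x": 0,"y": 0,"z": 1,"turn": 0},{"x": 0,"y": 0,"z": 0,"turn": 0}]'

```text
t: 8.35
position: [0.5884, 0.0287, 0.1381]
tcp_rot: [-0.0, 0.067, 0.998, -0.0]
ft_force: [-0.2, 0.3, -2.0]
gripper_width: 0.206
grip_force: 20.0
```

>>> jog_arm --steps '[{"x": 0,"y": 0,"z": 1,"turn": 0},{"x": 0,"y": 0,"z": 0,"turn": 0},{"x": 0,"y": 0,"z": 0,"turn": 0}]'

```text
t: 8.65
position: [0.5884, 0.0288, 0.1373]
tcp_rot: [-0.0, 0.067, 0.998, -0.0]
ft_force: [-0.2, -0.1, -0.9]
gripper_width: 0.206
grip_force: 20.0
```

>>> jog_arm --steps '[{"x": 0,"y": 0,"z": 1,"turn": 0},{"x": 0,"y": 0,"z": 0,"turn": 0},{"x": 0,"y": 0,"z": 0,"turn": 0}]'

```text
t: 8.95
position: [0.5885, 0.0288, 0.1363]
tcp_rot: [0.0, 0.067, 0.998, -0.0]
ft_force: [0.6, -0.1, -1.8]
gripper_width: 0.204
grip_force: 20.0
```

>>> jog_arm --steps '[{"x": 0,"y": 0,"z": 0.5,"turn": 0},{"x": 0,"y": 0,"z": 0,"turn": 0},{"x": 0,"y": 0,"z": 0,"turn": 0}]'

```text
t: 9.25
position: [0.5885, 0.0288, 0.1361]
tcp_rot: [0.0, 0.067, 0.998, 0.0]
ft_force: [-2.4, -1.6, 4.3]
gripper_width: 0.202
grip_force: 20.0
```

>>> jog_arm --steps '[{"x": 0,"y": 0,"z": 0,"turn": 0},{"x": 0,"y": 0,"z": 0,"turn": 0},{"x": 0,"y": 0,"z": 0,"turn": 0},{"x": 0,"y": 0,"z": 0,"turn": 0},{"x": 0,"y": 0,"z": -1,"turn": 0},{"x": 0,"y": 0,"z": -4,"turn": 0},{"x": 0,"y": 0,"z": -10,"turn": 0},{"x": 0,"y": 0,"z": -20,"turn": 0},{"x": 0,"y": 0,"z": -25,"turn": 0},{"x": 0,"y": 0,"z": -25,"turn": 0}]' --gripper 0.4

```text
t: 10.25
position: [0.5884, 0.0287, 0.2225]
tcp_rot: [0.0, 0.067, 0.998, 0.0]
ft_force: [-0.5, 0.7, -0.1]
gripper_width: 0.6
grip_force: 0.0
```

>>> jog_arm --steps '[{"x": -10,"y": 0,"z": -20,"turn": 0},{"x": -20,"y": 0,"z": -12,"turn": 0},{"x": -20,"y": 0,"z": 0,"turn": 0},{"x": 0,"y": 0,"z": 0,"turn": 0},{"x": 0,"y": 0,"z": 0,"turn": 0}]'

```text
t: 10.75
position: [0.6378, 0.0219, 0.2529]
tcp_rot: [-0.0, 0.067, 0.998, -0.0]
ft_force: [-1.0, -0.3, -0.3]
gripper_width: 0.598
grip_force: 0.0
```

Run:
```python
from h import *
p,R,s=tcp();print(s['t'],p.round(4),R.round(3),s['ft_force'])
P,D,i=snap('wrist','w4')
print(proj(i,[.588,.029,.131]))
```

```text
10.75 [0.6378 0.0219 0.2529] [[-0.991  0.134 -0.   ]
 [ 0.134  0.991 -0.001]
 [ 0.    -0.001 -1.   ]] [-0.97256213 -0.28374727 -0.27737418]
(np.float64(256.6241034789602), np.float64(134.8828957460226))
```

View pics/w4.png

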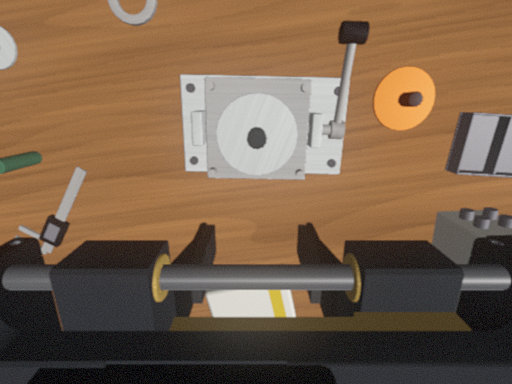

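The cover sits in the housing at (257,134), centred on its predicted place. I'll check that it is level, and fix the grip's position.

Run:
```python
from h import *
P,D,i=load('w4')
X=[deep(i,D,u,v) for u in range(220,296,3) for v in range(96,174,3) if 18<np.hypot(u-257,v-135)<36]
X=np.array(X);c,*_=np.linalg.lstsq(np.c_[X[:,:2]-X[:,:2].mean(0),np.ones(len(X))],X[:,2],rcond=None);print('disc tilt,z',c.round(4), X[:,:2].mean(0).round(4))
h=cv2.cvtColor(P,cv2.COLOR_RGB2HSV).astype(int)
k=np.argwhere(h[15:50,335:375,2]<60)+[15,335]
G=np.array([deep(i,D,u,v) for v,u in k]);G=G[G[:,2]>.05];a=np.array([[.991,-.134,0],[.134,.991,0],[0,0,1]])
L=(G-[.588,.029,0])@a.T;print('grip pts fixture frame pct',np.percentile(L,[3,50,97],axis=0).round(4))
```

```text
disc tilt,z [-0.0677  0.009   0.1324] [0.5886 0.0296]
grip pts fixture frame pct [[-0.12    0.0976  0.0709]
 [-0.1095  0.1086  0.0815]
 [-0.1006  0.1232  0.0842]]
```

Run:
```python
from h import *
P,D,i=load('w4')
def fit(px,n):
    X=np.array([deep(i,D,u,v) for u,v in px]);z=np.median(X[:,2]);X=X[abs(X[:,2]-z)<.006]
    c,*_=np.linalg.lstsq(np.c_[X[:,:2]-X[:,:2].mean(0),np.ones(len(X))],X[:,2],rcond=None)
    r=X[:,2]-np.c_[X[:,:2]-X[:,:2].mean(0),np.ones(len(X))]@c;print(n,c.round(4),len(X),r.std().round(4))
g=[(u,v) for u in range(150,350,2) for v in range(60,190,2)]
ds=lambda u,v:np.hypot(u-257,v-135)
fit([q for q in g if 17<ds(*q)<35],'disc')
fit([q for q in g if 46<ds(*q) and 212<q[0]<304 and 88<q[1]<172],'table')
fit([(u,v) for u in range(60,160,3) for v in range(60,150,3)],'bench')
for v in range(95,176,5): print(v,[deep(i,D,u,v)[2].round(4) for u in (225,240,257,274,289)])
```

```text
disc [-0.0011  0.0028  0.1315] 734 0.0007
table [ 0.0003 -0.0004  0.0815] 283 0.0008
bench [-0.0002 -0.0004  0.0006] 1012 0.0008
95 [np.float64(0.0829), np.float64(0.0801), np.float64(0.1313), np.float64(0.0809), np.float64(0.0815)]
100 [np.float64(0.0808), np.float64(0.1315), np.float64(0.13), np.float64(0.1306), np.float64(0.082)]
105 [np.float64(0.0804), np.float64(0.1324), np.float64(0.1315), np.float64(0.1312), np.float64(0.0816)]
110 [np.float64(0.132), np.float64(0.1315), np.float64(0.1326), np.float64(0.1323), np.float64(0.1303)]
115 [np.float64(0.131), np.float64(0.1327), np.float64(0.1316), np.float64(0.1324), np.float64(0.1314)]
120 [np.float64(0.1307), np.float64(0.1314), np.float64(0.1307), np.float64(0.131), np.float64(0.1303)]
125 [np.float64(0.1316), np.float64(0.1319), np.float64(0.1306), np.float64(0.1324), np.float64(0.1309)]
130 [np.float64(0.1311), np.float64(0.131), np.float64(0.1635), np.float64(0.1329), np.float64(0.1321)]
135 [np.float64(0.1317), np.float64(0.1316), np.float64(0.162), np.float64(0.1317), np.float64(0.1317)]
140 [np.float64(0.1304), np.float64(0.1323), np.float64(0.1628), np.float64(0.1307), np.float64(0.1331)]
145 [np.float64(0.1317), np.float64(0.1319), np.float64(0.1624), np.float64(0.1311), np.float64(0.1318)]
150 [np.float64(0.132), np.float64(0.1318), np.float64(0.1301), np.float64(0.1316), np.float64(0.1317)]
155 [np.float64(0.1313), np.float64(0.1314), np.float64(0.1329), np.float64(0.1304), np.float64(0.1318)]
160 [np.float64(0.0818), np.float64(0.1319), np.float64(0.1315), np.float64(0.132), np.float64(0.0811)]
165 [np.float64(0.0806), np.float64(0.1326), np.float64(0.1305), np.float64(0.1313), np.float64(0.0814)]
170 [np.float64(0.0806), np.float64(0.1307), np.float64(0.1318), np.float64(0.1314), np.float64(0.0814)]
175 [np.float64(0.0808), np.float64(0.0822), np.float64(0.0825), np.float64(0.081), np.float64(0.081)]
```

The cover is level (slope under 0.003) with its disc top at 131.5 mm, so it is seated. Next I go to the lever grip.

>>> jog_arm --steps '[{"x": 10,"y": 8,"z": 0,"turn": 0},{"x": 22,"y": 15,"z": 0,"turn": 0},{"x": 22,"y": 15,"z": 0,"turn": 0},{"x": 22,"y": 15,"z": 0,"turn": 0},{"x": 22,"y": 15,"z": 0,"turn": 0},{"x": 22,"y": 15,"z": 0,"turn": 0},{"x": 22,"y": 15,"z": 0,"turn": 0},{"x": 20,"y": 12,"z": 0,"turn": 0},{"x": 0,"y": 0,"z": 0,"turn": 0},{"x": 0,"y": 0,"z": 0,"turn": 0}]'

```text
t: 11.8
position: [0.4913, 0.1532, 0.2531]
tcp_rot: [0.0, 0.066, 0.998, 0.0]
ft_force: [0.7, 0.6, 0.4]
gripper_width: 0.598
grip_force: 0.0
```

Run:
```python
from h import *
p,R,s=tcp();a=np.array([[.991,-.134,0],[.134,.991,0],[0,0,1]]);print(p.round(4),'fixture',(a@(p-[.588,.029,0])).round(4),R.round(3)[:2])
P,D,i=snap('wrist','w5')
u,v=map(int,proj(i,[.4917,.153,.08]));print(u,v)
h=cv2.cvtColor(P,cv2.COLOR_RGB2HSV).astype(int)
k=np.argwhere(h[v-30:v+30,u-30:u+30,2]<60)+[v-30,u-30]
G=np.array([deep(i,D,x,y) for y,x in k]);G=G[(G[:,2]>.05)&(G[:,2]<.1)]
print(len(G),np.percentile((G-[.588,.029,0])@a.T,[3,50,97],axis=0).round(4))
t=np.linspace(1.3,0,21);print(np.diff(-118*np.sin(t)).round(1),np.diff(118*np.cos(t)).round(1))
```

```text
[0.4913 0.1532 0.2531] fixture [-0.1125  0.1102  0.2531] [[-0.991  0.132  0.001]
 [ 0.132  0.991  0.001]]
255 169Traceback (most recent call last):
  File "<stdin>", line 7, in <module>
IndexError: too many indices for array: array is 1-dimensional, but 2 were indexed
```

Run:
```python
from h import *
P,D,i=load('w5');a=np.array([[.991,-.134,0],[.134,.991,0],[0,0,1]])
h=cv2.cvtColor(P,cv2.COLOR_RGB2HSV).astype(int)
G=np.array([deep(i,D,x,y) for y in range(120,225) for x in range(200,310) if h[y,x,2]<100 and D[y,x]>0])
print(len(G));G=G[(G[:,2]>.04)&(G[:,2]<.11)]
print(len(G),np.percentile((G-[.588,.029,0])@a.T,[3,50,97],axis=0).round(4))
t=np.linspace(1.3,0,21);print(np.diff(-118*np.sin(t)).round(1),np.diff(118*np.cos(t)).round(1))
```

```text
375
363 [[-0.1227  0.0983  0.0748]
 [-0.1139  0.1126  0.0819]
 [-0.1019  0.1256  0.0843]]
[2.3 2.8 3.2 3.7 4.1 4.5 4.9 5.3 5.6 6.  6.3 6.5 6.8 7.  7.2 7.3 7.5 7.6
 7.6 7.7] [7.3 7.2 7.  6.7 6.5 6.2 5.9 5.6 5.2 4.8 4.4 4.  3.6 3.1 2.7 2.2 1.7 1.2
 0.7 0.2]
```

View pics/w5.png

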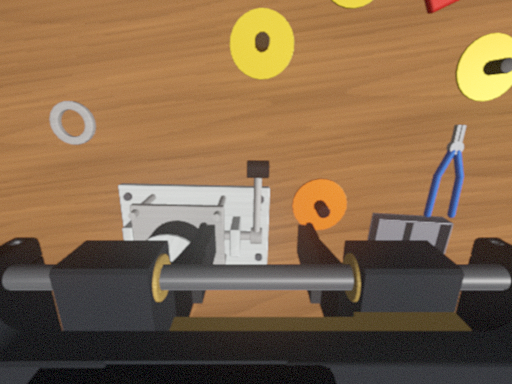

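The grip is at (258,169), directly below the fingers (fixture x −113, y 111, top 84 mm). I'm descending to pinch it.

>>> jog_arm --steps '[{"x": 1,"y": 1,"z": 15,"turn": 0},{"x": 0,"y": 0,"z": 25,"turn": 0},{"x": 0,"y": 0,"z": 30,"turn": 0},{"x": 0,"y": 0,"z": 30,"turn": 0},{"x": 0,"y": 0,"z": 30,"turn": 0},{"x": 0,"y": 0,"z": 25,"turn": 0},{"x": 0,"y": 0,"z": 20,"turn": 0},{"x": 0,"y": 0,"z": 15,"turn": 0},{"x": 0,"y": 0,"z": 10,"turn": 0},{"x": 0,"y": 0,"z": 0,"turn": 0}]'

```text
t: 12.85
position: [0.4908, 0.1529, 0.0516]
tcp_rot: [-0.001, 0.067, 0.998, -0.001]
ft_force: [0.9, 0.5, -0.6]
gripper_width: 0.6
grip_force: 0.0
```

>>> jog_arm --steps '[{"x": 0,"y": 0,"z": 0,"turn": 0},{"x": 0,"y": 0,"z": 0,"turn": 0},{"x": 0,"y": 0,"z": 0,"turn": 0},{"x": 0,"y": 0,"z": 0,"turn": 0},{"x": 0,"y": 0,"z": 0,"turn": 0},{"x": 0,"y": 0,"z": 0,"turn": 0}]' --gripper 1 --grip_force 25

```text
t: 13.45
position: [0.4919, 0.1554, 0.0535]
tcp_rot: [0.001, 0.066, 0.998, 0.001]
ft_force: [1.4, 4.5, 0.9]
gripper_width: 0.341
grip_force: 25.0
```

>>> jog_arm --steps '[{"x": -2.3,"y": 1,"z": -7.3,"turn": 0},{"x": -2.8,"y": 0,"z": -7.2,"turn": 0},{"x": -3.2,"y": 0,"z": -7,"turn": 0},{"x": -3.7,"y": 0,"z": -6.7,"turn": 0},{"x": -4.1,"y": 0,"z": -6.5,"turn": 0},{"x": 0,"y": 0,"z": 0,"turn": 0}]'

```text
t: 14.05
position: [0.5084, 0.1529, 0.088]
tcp_rot: [0.001, 0.067, 0.998, 0.0]
ft_force: [5.7, 2.7, -8.3]
gripper_width: 0.338
grip_force: 25.0
```

>>> jog_arm --steps '[{"x": -4.5,"y": 0,"z": -6.2,"turn": 0},{"x": -4.9,"y": 0,"z": -5.9,"turn": 0},{"x": -5.3,"y": 0,"z": -5.6,"turn": 0},{"x": -5.6,"y": 0,"z": -5.2,"turn": 0},{"x": -6,"y": 0,"z": -4.8,"turn": 0},{"x": 0,"y": 0,"z": 0,"turn": 0}]'

```text
t: 14.65
position: [0.5338, 0.1489, 0.1153]
tcp_rot: [-0.0, 0.067, 0.998, -0.0]
ft_force: [2.3, 1.4, -9.3]
gripper_width: 0.334
grip_force: 25.0
```

>>> jog_arm --steps '[{"x": -6.3,"y": -0.5,"z": -4,"turn": 0},{"x": -6.5,"y": 0,"z": -3.6,"turn": 0},{"x": -6.8,"y": 0,"z": -3.4,"turn": 0},{"x": -7,"y": 0,"z": -3.1,"turn": 0},{"x": -7.2,"y": 0,"z": -2.7,"turn": 0},{"x": 0,"y": 0,"z": 0,"turn": 0}]'

```text
t: 15.25
position: [0.5681, 0.1438, 0.1332]
tcp_rot: [0.001, 0.067, 0.998, 0.0]
ft_force: [-5.6, 0.5, 6.8]
gripper_width: 0.335
grip_force: 25.0
```

>>> jog_arm --steps '[{"x": -7.3,"y": 0,"z": -2.2,"turn": 0},{"x": -7.5,"y": 0,"z": -1.7,"turn": 0},{"x": -7.6,"y": 0,"z": -1.2,"turn": 0},{"x": -7.6,"y": 0,"z": -0.7,"turn": 0},{"x": -6,"y": 0,"z": -0.2,"turn": 0},{"x": 0,"y": 0,"z": 0,"turn": 0},{"x": 0,"y": 0,"z": 0,"turn": 0}]'

```text
t: 15.95
position: [0.604, 0.1383, 0.1399]
tcp_rot: [0.001, 0.067, 0.998, -0.0]
ft_force: [-3.3, -2.5, 10.4]
gripper_width: 0.334
grip_force: 25.0
```

Run:
```python
from h import *
p,R,s=tcp();a=np.array([[.991,-.134,0],[.134,.991,0],[0,0,1]]);print(s['t'],'fixture',(a@(p-[.588,.029,0])).round(4),a@s['ft_force'],s['gripper_width'])
P,D,i=snap('scene','s2')
T,_,_=snap('top','t2')
A=cv2.resize(P[110:290,190:400],None,fx=3,fy=3,interpolation=2)[:,:,::-1];cv2.imwrite('pics/s2c.png',A)
```

```text
15.95 fixture [0.0012 0.1104 0.1399] [-2.89583673 -2.92165626 10.37922524] 0.33383791499981424
```

View pics/s2c.png

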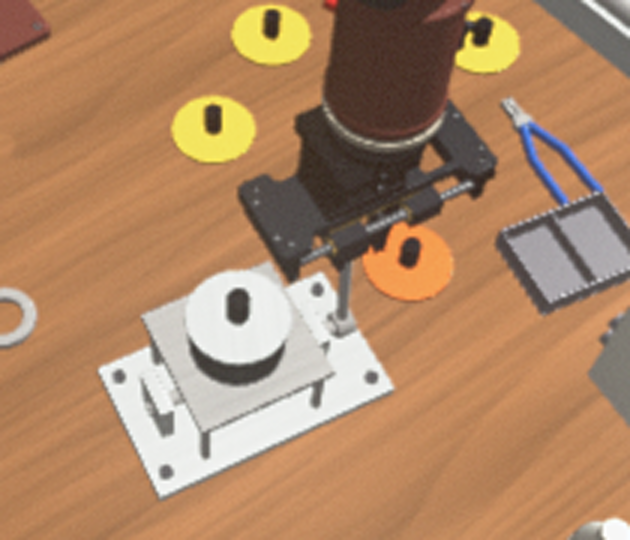

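The lever stands upright in the pinch (rod at crop (345,290)), and the table is raised with the cover on it at (238,315). I'll check the height and tilt before handing in.

>>> jog_arm --steps '[{"x": 0,"y": 0,"z": -0.5,"turn": 0},{"x": 0,"y": 0,"z": 0,"turn": 0},{"x": 0,"y": 0,"z": 0,"turn": 0},{"x": 0,"y": 0,"z": 0,"turn": 0},{"x": 0,"y": 0,"z": 0,"turn": 0}]'

```text
t: 16.55
position: [0.6034, 0.1384, 0.1399]
tcp_rot: [0.001, 0.067, 0.998, -0.0]
ft_force: [-4.8, -2.5, 8.4]
gripper_width: 0.334
grip_force: 25.0
```

Run:
```python
from h import *
p,R,s=tcp();a=np.array([[.991,-.134,0],[.134,.991,0],[0,0,1]]);print(s['t'],'fixture',(a@(p-[.588,.029,0])).round(4),a@s['ft_force'])
P,D,i=snap('scene','s3')
X=np.array([deep(i,D,u,v) for u in range(245,295) for v in range(190,240)])
def f(X,c,r0,r1,z,n):
    d=np.hypot(X[:,0]-c[0],X[:,1]-c[1]);Y=X[(d>r0)&(d<r1)&(abs(X[:,2]-z)<.012)];A=np.c_[Y[:,:2]-Y[:,:2].mean(0),np.ones(len(Y))]
    print(n,len(Y),np.linalg.lstsq(A,Y[:,2],rcond=None)[0].round(4),np.median(Y[:,2]).round(4),Y[:,:2].mean(0).round(4))
f(X,(.588,.029),.018,.04,.145,'disc');f(X,(.588,.029),.05,.08,.095,'table')
# rod: lower visible points at fixture y~.11
X=np.array([deep(i,D,u,v) for u in range(295,312) for v in range(190,222)])
L=(X-[.588,.029,0])@a.T;k=(abs(L[:,1]-.11)<.012)&(abs(L[:,0])<.03)&(L[:,2]>.06)
print(k.sum(),np.c_[L[k]].round(3)[np.argsort(L[k][:,2])][::4].tolist())
```

```text
16.55 fixture [0.0006 0.1105 0.1399] [-4.42128586 -3.10069836  8.39364039]
disc 552 [ 0.001  -0.0041  0.144 ] 0.1439 [0.5891 0.0278]
table 461 [ 0.0003 -0.0011  0.0938] 0.0939 [0.5933 0.0326]
80 [[0.006, 0.111, 0.061], [0.0, 0.104, 0.064], [0.005, 0.11, 0.072], [-0.001, 0.104, 0.073], [0.006, 0.109, 0.08], [-0.004, 0.105, 0.084], [-0.005, 0.105, 0.088], [0.002, 0.106, 0.093], [0.002, 0.106, 0.098], [0.002, 0.109, 0.102], [-0.0, 0.103, 0.108], [-0.001, 0.112, 0.111], [-0.005, 0.105, 0.116], [-0.005, 0.104, 0.121], [-0.002, 0.106, 0.124], [-0.001, 0.107, 0.13], [-0.004, 0.108, 0.135], [0.002, 0.109, 0.153], [0.002, 0.111, 0.157], [0.002, 0.102, 0.159]]
```

Run:
```python
from h import *
a=np.array([[.991,-.134,0],[.134,.991,0],[0,0,1]])
for n in('scene0','s2','s3'):
    P,D,i=load(n)
    X=np.array([deep(i,D,u,v) for u in range(235,300) for v in range(190,265)]);L=(X-[.588,.029,0])@a.T
    d=np.hypot(L[:,0],L[:,1]);k=(d>.048)&(abs(L[:,0])<.058)&(abs(L[:,1])<.058)&(abs(L[:,2]-.088)<.013);print(n,'table',k.sum(),np.median(L[k][:,2]).round(4))
    b=(L[:,2]<.03)&(L[:,2]>.005)&(abs(L[:,0])<.068)&(abs(L[:,1])<.105);print(' base',np.median(L[b][:,2]).round(4))
    if n!='scene0':
        rows=[];f=192/np.tan(np.radians(i['fovy'])/2)
        # rod centreline pixels per row, expected columns for lean th
        for v in range(198,216):
            u0=[]
            for u in range(294,314):
                l=a@(deep(i,D,u,v)-[.588,.029,0])
                if abs(l[1]-.108)<.014 and abs(l[0])<.03 and .055<l[2]<.135:u0.append(u)
            if u0: rows.append((v,np.mean(u0),len(u0)))
        print(rows)
for th in(-.1,0,.1):
    print(th,[np.round(proj(i,np.array([.588,.029,0])+a.T@[-r*np.sin(th),.11,.04+r*np.cos(th)]),1).tolist() for r in(.02,.05,.09)])
```

```text
scene0 table 644 0.0802
 base 0.0132
s2 table 610 0.0941
 base 0.0131
[(199, np.float64(305.0), 3), (200, np.float64(304.5), 4), (201, np.float64(304.5), 4), (202, np.float64(304.5), 4), (203, np.float64(304.5), 4), (204, np.float64(304.5), 4), (205, np.float64(304.5), 4), (206, np.float64(304.5), 4), (207, np.float64(304.0), 5), (208, np.float64(304.0), 5), (209, np.float64(303.5), 4), (210, np.float64(303.5), 4), (211, np.float64(303.5), 4), (212, np.float64(303.5), 4), (213, np.float64(303.5), 4), (214, np.float64(303.5), 4), (215, np.float64(303.5), 2)]
s3 table 615 0.094
 base 0.0132
[(199, np.float64(305.0), 3), (200, np.float64(304.5), 4), (201, np.float64(304.5), 4), (202, np.float64(304.5), 4), (203, np.float64(304.5), 4), (204, np.float64(304.5), 4), (205, np.float64(304.5), 4), (206, np.float64(304.5), 4), (207, np.float64(304.0), 5), (208, np.float64(303.5), 4), (209, np.float64(303.5), 4), (210, np.float64(303.5), 4), (211, np.float64(303.5), 4), (212, np.float64(303.5), 4), (213, np.float64(303.5), 4), (214, np.float64(303.5), 4), (215, np.float64(303.5), 2)]
-0.1 [[304.0, 213.4], [305.6, 208.9], [307.9, 202.6]]
0 [[303.6, 212.8], [304.7, 207.4], [306.2, 199.8]]
0.1 [[303.3, 212.2], [303.7, 206.0], [304.4, 197.3]]
```

Run:
```python
from h import *
from scipy.optimize import least_squares
a=np.array([[.991,-.134,0],[.134,.991,0],[0,0,1]])
P,D,i=snap('wrist','w6');p,R,s=tcp();print((a@(p-[.588,.029,0])).round(4))
X=np.array([deep(i,D,u,v) for u in range(180,340) for v in range(120,300) if D[v,u]>0]);L=(X-[.588,.029,0])@a.T
k=(abs(L[:,1]-.1105)<.013)&(abs(L[:,0])<.03)&(L[:,2]>.135)&(L[:,2]<.18);G=L[k];print(len(G))
if len(G)>10:
    r=least_squares(lambda q:np.hypot(G[:,0]-q[0],G[:,2]-q[1])-.012,[0,.158],loss='soft_l1',f_scale=.001);print('grip axis x,z',r.x.round(4),np.abs(r.fun).mean())
k=(abs(L[:,1]-.11)<.009)&(abs(L[:,0])<.03)&(L[:,2]>.06)&(L[:,2]<.14);print('rod',k.sum(),np.polyfit(L[k][:,2],L[k][:,0],1) if k.sum()>10 else '')
q=proj(i,np.array([.588,.029,0])+a.T@[0,.11,.158]);print(q)
cv2.imwrite('pics/w6c.png',cv2.resize(P[100:300,156:356][:,:,::-1],None,fx=3,fy=3))
```

```text
[0.0007 0.1105 0.1399]
1521
grip axis x,z [-0.0097  0.1577] 0.00042712575269563394
rod 205 [-0.11016136  0.00260667]
(np.float64(255.62806284746662), np.float64(234.64257402043015))
```

View pics/w6c.png

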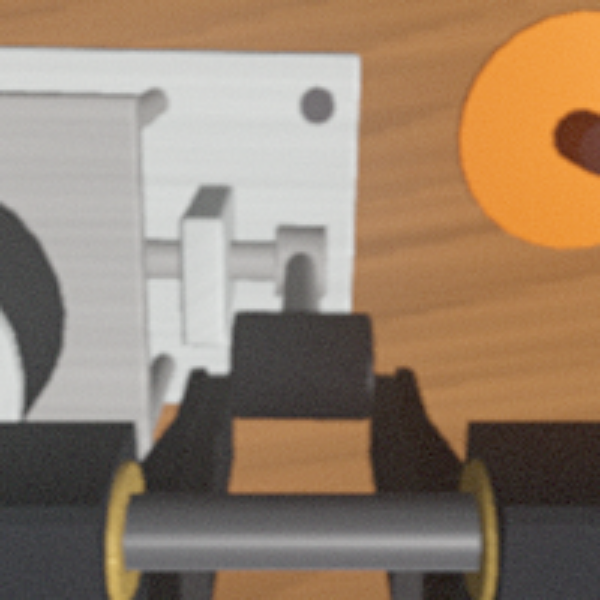

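The view confirms that the grip has slipped back in the pads: its axis is at x −9.7 mm, so the lever leans about 0.08 rad. I'll tighten the grip and push on.

>>> jog_arm --steps '[{"x": 0,"y": 0,"z": 0,"turn": 0},{"x": 0,"y": 0,"z": 0,"turn": 0},{"x": -2,"y": 0,"z": -0.3,"turn": 0},{"x": -2,"y": 0,"z": -0.2,"turn": 0},{"x": -2,"y": 0,"z": -0.2,"turn": 0},{"x": -2,"y": 0,"z": 0,"turn": 0},{"x": -2,"y": 0,"z": 0,"turn": 0},{"x": 0,"y": 0,"z": 0,"turn": 0},{"x": 0,"y": 0,"z": 0,"turn": 0}]' --gripper 1 --grip_force 45

```text
t: 17.55
position: [0.6132, 0.1368, 0.1403]
tcp_rot: [0.001, 0.067, 0.998, -0.0]
ft_force: [-3.7, -3.2, 6.3]
gripper_width: 0.323
grip_force: 45.0
```

```bash
cat > g.py <<'E'
from h import *
from scipy.optimize import least_squares
a=np.array([[.991,-.134,0],[.134,.991,0],[0,0,1]])
P,D,i=snap('wrist','w7');p,R,s=tcp();print((a@(p-[.588,.029,0])).round(4),a@s['ft_force'],s['t'])
X=np.array([deep(i,D,u,v) for u in range(180,340) for v in range(120,300) if D[v,u]>0]);L=(X-[.588,.029,0])@a.T
k=(abs(L[:,1]-.1105)<.013)&(abs(L[:,0])<.03)&(L[:,2]>.135)&(L[:,2]<.18);G=L[k]
r=least_squares(lambda q:np.hypot(G[:,0]-q[0],G[:,2]-q[1])-.012,[0,.158],loss='soft_l1',f_scale=.001);print('grip axis x,z',r.x.round(4),len(G),np.abs(r.fun).mean())
k=(abs(L[:,1]-.11)<.009)&(abs(L[:,0])<.03)&(L[:,2]>.06)&(L[:,2]<.14);print('rod',k.sum(),np.polyfit(L[k][:,2],L[k][:,0],1) if k.sum()>10 else '')
E
python3 g.py
```

```text
[0.0105 0.1102 0.1403] [-2.67252224 -2.64449433  6.20889943] 17.6
grip axis x,z [-0.0005  0.1582] 1562 0.00045397853355008135
rod 301 [-0.02899472 -0.00076134]
```

>>> jog_arm --steps '[{"x": -1,"y": 0,"z": 0,"turn": 0},{"x": 0,"y": 0,"z": 0,"turn": 0},{"x": 0,"y": 0,"z": 0,"turn": 0},{"x": 0,"y": 0,"z": 0,"turn": 0},{"x": 0,"y": 0,"z": 0,"turn": 0},{"x": 0,"y": 0,"z": 0,"turn": 0},{"x": 0,"y": 0,"z": 0,"turn": 0},{"x": 0,"y": 0,"z": 0,"turn": 0},{"x": 0,"y": 0,"z": 0,"turn": 0},{"x": 0,"y": 0,"z": 0,"turn": 0}]'

```text
t: 18.6
position: [0.6141, 0.1367, 0.1402]
tcp_rot: [0.001, 0.067, 0.998, -0.0]
ft_force: [-2.8, -2.4, 5.7]
gripper_width: 0.327
grip_force: 45.0
```

```bash
python3 g.py
python3 - <<'E'
from h import *
a=np.array([[.991,-.134,0],[.134,.991,0],[0,0,1]])
P,D,i=snap('scene','s4')
X=np.array([deep(i,D,u,v) for u in range(235,300) for v in range(185,265)]);L=(X-[.588,.029,0])@a.T
d=np.hypot(L[:,0],L[:,1])
for n,k in(('table',(d>.048)&(abs(L[:,0])<.058)&(abs(L[:,1])<.058)&(abs(L[:,2]-.088)<.013)),('disc',(d>.018)&(d<.04)&(abs(L[:,2]-.145)<.01))):
    print(n,np.linalg.lstsq(np.c_[L[k][:,:2],np.ones(k.sum())],L[k][:,2],rcond=None)[0].round(4))
for v in range(196,216,3):
    print(v,np.mean([u for u in range(294,316) if (lambda l:abs(l[1]-.108)<.014 and abs(l[0])<.03 and .055<l[2]<.135)(a@(deep(i,D,u,v)-[.588,.029,0]))] or [0]))
E
```

```text
[0.0114 0.1102 0.1402] [-2.81562625 -3.56003104  6.18830062] 18.65
grip axis x,z [0.0004 0.1582] 1563 0.0004777973924461863
rod 305 [-0.02243072 -0.00094677]
table [-0.0035  0.0011  0.0942]
disc [-0.0036 -0.0028  0.144 ]
196 0.0
199 0.0
202 307.5
205 305.5
208 304.5
211 304.5
214 303.5
```

The table is now up 14.0 mm, the grip axis is within 0.5 mm of upright and holding, and the cover is level. I'm handing in.

```bash
python3 -c "
from workcell import env
print(env.close_job())"
```

```text
the job is handed in; nothing more can be done
None
```

The job is handed in: the larger cover is seated level on the housing and let go, and the arm is holding the lever upright at full lift (14 mm rise measured) after I corrected a 10 mm slip in the grip; nothing else was touched.

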